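# Refit the pointer knob on the positioner's D-shaft and set it to the index mark

### The job

The pointer knob has come off the grey hand drive of the specimen positioner. Put it back on the drive's upright D-shaft: press it on only gently, with a few newtons, while slowly turning it until it drops fully home on the collar, then turn the drive clockwise with it until the pointer stands over the raised black index rib, and let go. Leave the other things on the bench where they are.

Things in the scene. Friction and masses are not known exactly. Their poses are not given: they have to be found in the camera images.
- knob: Loose pointer knob: grey plastic, 90 g, 55 mm tall, upright on the bench, bore open below. Origin: centre of the underside; z up. Fluted round skirt 37 mm across, z = 0 to 29 mm; on it an upright bar, z = 29 to 55 mm, 12 mm thick along y, x = -20 to +18 mm, with a pointed nose at its foot reaching x = -29 mm: the pointer, so the knob points along its own -x.
- grip (a point): Point on the knob's axis 49 mm above its underside, in the upper part of the bar; with the TCP here, fingers closing along the knob's y hold the bar and the fingertips clear the skirt.
- bore (a point): Centre of the knob's underside, the mouth of its bore; axes as the knob's. The first 8 mm of the bore are round, 22 mm in diameter, and slip over the shaft at any angle with 1 mm clearance all round. From 8 to 26 mm depth the bore is a D: its flat is on the pointer's side (-x), 5.3 mm from the axis.
- pointer (a point): The tip of the knob's pointer, 29 mm from the knob's axis on its -x side and 35 mm above its underside. Its axes are the knob's.
- drive: The hand drive, fixed to the bench: a grey box 110 x 100 mm and 45 mm high, with a round aluminium dial plate with black ticks on top and an output shaft at the back (+x). Origin: on the bench, on the axis of the upright D-shaft in the middle; x to its back, z up. The shaft turns stiffly (0.07 N m friction, stays where left); stops 0.4 rad clockwise and 1.9 rad anticlockwise of the index rib.
- shaft_top (a point): Top centre of the upright steel D-shaft, 73 mm above the bench, 22 mm above the collar; does not turn with it (axes as the drive's). The shaft is 20 mm round with one flat 4.5 mm from the axis, top edge chamfered 1.5 mm. The flat's direction is not reported: at the start it faces anywhere from 0.55 to 1.35 rad anticlockwise (from above) of the index rib.
- seat (a point): Centre of the dark collar's upper face (30 mm wide) round the shaft's foot, 51 mm above the bench; axes as the drive's. Knob home: its underside on this face. Until the pointer faces as the shaft's flat does (within about 0.15 rad), the knob stops on the shaft's top, underside 14 mm above this face; under a light push (up to 6 N) it slips round there and the shaft stays still.
- index (a point): Point on the raised black index rib (18 x 4 mm, radial, on the dial plate) over which the pointer's tip must stand: 29 mm from the shaft's axis, 0.6 rad clockwise (seen from above) from the drive's -x, that is at (-24, +16) mm from the axis in the drive's frame. Axes as the drive's.
- timer: White flat timer, 62 x 62 x 17 mm, lying near the knob; a bystander. Origin: centre of its underside.
- tape_roll: Roll of tape lying flat, 74 mm across, 19 mm high; a bystander. Origin: centre of its underside.
- eyepiece_cap_a: Black round eyepiece cap, 44 mm across, 40 mm high; a bystander. Origin: centre of its underside.
- canister: White objective canister with a black lid, 42 mm across, 66 mm high; a bystander. Origin: centre of its underside.
Not all that is in view belongs to the job. What is shaped like the knob but orange or turquoise is not meant.

How it is judged:
By the outcome, as a careful person would: the job done as asked, in the order asked, and still so for the second after the job is handed in, with the robot touching nothing.
It also fails if it takes over 64 s, if anything falls off the work surface, if the arm or the gripper's body presses on something with over 40 N, if the wrist force passes 120 N, or if a joint passes its speed limit or range.

### The arm

A 6-joint arm with a two-finger parallel gripper is mounted at the origin on a cart in front of the work surface, level with it; the furniture and walls round the work are solid. World frame = base frame: x ahead of the robot, y to its left, z up, the work surface at z = 0. Lengths are in mm, angles in rad, forces in N, time in s.
With the tool pointing down it reaches from about 375 to 750 mm from the base axis. Payload 9 kg.
Tool frame: the origin (TCP) lies between the finger pads, 19 mm behind the fingertips; this is the grasp point; z points along the fingers, y is the line along which they close (so a half turn about z gives the same grasp; the last joint's range is limited). The gripper opens to 85 mm and grips with 20 to 120 N. Pads are 22 mm wide; open, the fingers measure 114 mm over their backs; the gripper's body (76 mm by 85 mm) begins 54 mm behind the grasp point. The pads swing forward as they close: fully open they stand 13 mm farther back than shut.
Start: joints at [-1.507, 0.104, 0.097, 1.564, 0, 1.353], TCP at [166.86, -576.361, 250.031] pointing down, gripper open.
Joint ranges: [-2.99, 2.99], [-0.84, 1.86], [-1.1, 1.16], [-1.84, 2.11], [-1.51, 1.56], [-3.14, 3.14]. Speed limits (rad/s): [2.22, 2.22, 2.57, 3.14, 3.14, 3.14].

### API

Orientations are given as a 3x3 rotation matrix whose columns are the frame's x, y, z axes.
In Python, from workcell import sensors, read_camera, calibration, r gives the robot as it stands.
- The arm moves only by the tool move_arm, never from a script. Its argument "deltas" is a list of rows, each a list of 7 numbers: the shift along the world's x, y, z in m, then the turn, a rotation vector about the world's x, y, z in degrees, then the finger opening in m, from 0 to 0.0854. A call has 1 to 8 rows; each row shifts and turns the commanded pose from where the row before left it; what a row does not reach is not made up. A row lasts 1/10 s, in which the tool goes at most 50 mm and 8.59 degrees, less where a joint would pass 70% of its speed; a pose out of reach is approached as far as the arm can. A call is refused whole if a number of a shift passes 0.05 or a number of a turn 8.59, either way. A call with a gripper value outside its range is refused whole. The fingers move at their own pace and stop on an object; "force" is the grip in N (left out, the last holds). Time passes only in rows, so rows that do not move let the fingers close. It gives the time, the measured TCP pose, the force, the opening and the grip force at its end, in the units of the state.
- sensors.sense(): the state, without advancing time (a new reading comes with each control period).
- read_camera(name): name is "scene" or "side" or "wrist"; returns (picture, depth): 384x512x3 uint8, red, green, blue; 384x512 float32, mm along the optical axis (not along the pixel's ray), 0 where there is no reading.
- calibration(name): a dict with "mtx" (3x3 intrinsics, pixels), "world_from_camera" (4x4, takes a point from camera to world coordinates). Camera axes: x right, y up, looking along -z (the intrinsics and any distortion apply to the point x, -y, -z); pixel columns grow to the right and rows downward; lengths in mm; the calibration is good to about 2 mm. A picture is of the moment at which its call begins: read the wrist's pose just before it. calibration takes no time and is no camera call; for the wrist camera it gives the pose at the moment of the call.
- r.finish_job(): hands the job in; it is judged then, once.
The state is a dict: "clock": time; "q": joint angles; "joint_vel": joint speeds; "tau": joint torques, N m; "position": TCP position; "ee_rot": TCP orientation; "force": force on the tool from outside, world axes, zero at the start; "wrist_torque": the same for the moment, N m; "finger_gap": finger opening in mm; "gripper_force": force on a finger pad.
Only numpy, scipy, OpenCV 4.12 (cv2) and the standard library are available. Lean on these libraries where they do the work, as an engineer would, in place of code of your own. Each camera call takes 0.05 s, during which the arm holds its last target. There are 200 camera calls.

## Working session

There is one attempt and no reset: what is moved stays moved. The work goes in short steps, Python scripts to look and compute and a tool call to move; the robot and the scene stay as the last step left them, time stands still between calls to the robot, and variables do not carry over. Pictures are saved under pics/ and viewed, at most 10 in all, crops included, and the job is handed in when it is done.

Besides the shell and the picture viewer there is one more tool, called after "Request:" in YAML: its name, and indented under it one key for each argument. move_arm: Moves the arm, as the interface text tells. Its arguments: {"type":"object","properties":{"deltas":{"type":"array","items":{"type":"array","items":{"type":"number"}}},"force":{"type":"number"}},"required":["deltas"]}

```bash
mkdir -p pics; cat > h.py <<'E'
import numpy as np,cv2
from workcell import sensors, read_camera, calibration, r
def ray(c,u,v):
    d=np.linalg.inv(c["mtx"])@[u,v,1]; T=c["world_from_camera"]
    return T[:3,3], T[:3,:3]@np.array([d[0],-d[1],-d[2]])
def onz(c,u,v,z):
    o,d=ray(c,u,v); return o+d*(z-o[2])/d[2]
def pt(c,u,v,dep):
    o,d=ray(c,u,v); return o+d*dep
def snap(n,f):
    c=calibration(n); p,d=read_camera(n); cv2.imwrite(f"pics/{f}.png",cv2.cvtColor(p,cv2.COLOR_RGB2BGR)); np.savez(f"pics/{f}.npz",p=p,d=d,m=c["mtx"],T=c["world_from_camera"]); return c,p,d
def load(f):
    z=np.load(f"pics/{f}.npz"); return dict(mtx=z["m"],world_from_camera=z["T"]),z["p"],z["d"]
E
python3 - <<'E'
from h import *
for n in("scene","side"):
    c,p,d=snap(n,n); print(n,c["world_from_camera"].round(2).tolist(),c["mtx"].round(1).tolist(),(d>0).mean())
a=cv2.imread("pics/scene.png");b=cv2.imread("pics/side.png")
cv2.imwrite("pics/both.png",np.vstack([a,b])[:, :])
print(sensors.sense())
E
```

```text
scene [[-0.79, 0.29, -0.54, -7.33], [-0.62, -0.34, 0.71, 796.67], [0.03, 0.89, 0.45, 488.44], [0.0, 0.0, 0.0, 1.0]] [[421.8, 0.0, 258.1], [0.0, 421.8, 190.8], [0.0, 0.0, 1.0]] 0.9958038330078125
side [[-0.95, 0.12, -0.3, 166.09], [-0.32, -0.32, 0.89, 1114.58], [0.01, 0.94, 0.34, 457.7], [0.0, 0.0, 0.0, 1.0]] [[475.6, 0.0, 256.5], [0.0, 475.6, 180.8], [0.0, 0.0, 1.0]] 0.9959360758463541
{'clock': 0.1, 'q': array([-1.50669891e+00,  1.04687925e-01,  9.65305983e-02,  1.56383793e+00,
        6.08474200e-07,  1.35313847e+00]), 'joint_vel': array([ 0.00024956, -0.00343149,  0.00194251,  0.00067123,  0.00023154,
       -0.00054801]), 'tau': array([ 6.90241126e-03, -5.58210576e+01,  5.04717708e+01,  1.30031057e-02,
       -1.91714194e-04, -5.32550132e-06]), 'position': array([ 166.84189459, -576.06666852,  249.26268741]), 'ee_rot': array([[ 9.60568890e-01,  2.78042087e-01, -7.61887672e-05],
       [ 2.78041976e-01, -9.60568180e-01,  1.19651143e-03],
       [ 2.59496030e-04, -1.17051534e-03, -9.99999281e-01]]), 'force': array([-0.43858231,  0.36907692, -0.16975983]), 'wrist_torque': array([-0.0242427 , -0.0073979 ,  0.00165065]), 'gripper_force': 0.0, 'finger_gap': 85.51358326377115}
```

View pics/scene.png

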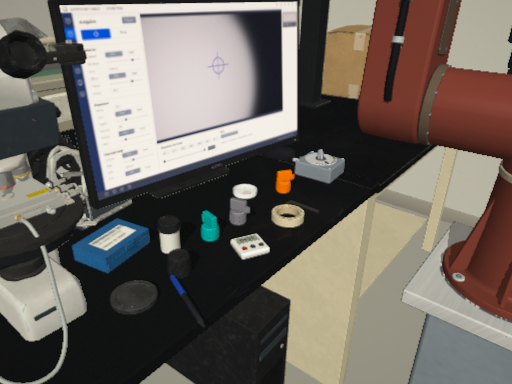

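View pics/side.png

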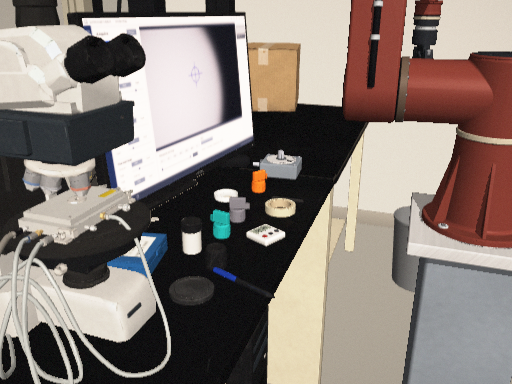

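Grey knob is at scene (239,211) / side (238,209). The drive is at scene (320,165) / side (281,165). The orange and turquoise knobs stand beside the grey one.

```bash
python3 - <<'E'
from h import *
def tri(c1,a,c2,b):
    o1,d1=ray(c1,*a);o2,d2=ray(c2,*b)
    s=np.linalg.lstsq(np.c_[d1,-d2],o2-o1,rcond=None)[0]
    return (o1+d1*s[0]+o2+d2*s[1])/2
S=load("scene");D=load("side")
print("knob",tri(S[0],(239,211),D[0],(238,209)),"drive",tri(S[0],(320,157),D[0],(281,157)))
for n,(c,p,d),L in(("sc",S,[(239,203),(239,218),(320,155),(285,180),(210,226),(250,245),(288,215)]),("si",D,[(238,202),(238,216),(281,156),(259,180),(221,224),(266,235),(280,207)])):
    for u,v in L: print(n,u,v,pt(c,u,v,d[v,u]).round(),p[v,u])
E
```

```text
knob [535.25058538 154.91891499  17.33401533] drive [ 531.58193608 -194.13782366   45.60877311]
sc 239 203 [520. 174.  51.] [122 119 121]
sc 239 218 [516. 178.  17.] [114 111 113]
sc 320 155 [ 519. -169.   63.] [149 151 152]
sc 285 180 [536. -28.  31.] [205  93   0]
sc 210 226 [523. 262.  32.] [  0 146 136]
sc 250 245 [431. 243.  15.] [155 152 142]
sc 288 215 [455.  74.   2.] [20 19 19]
si 238 202 [527. 177.  44.] [149 142 144]
si 238 216 [524. 185.  14.] [146 138 142]
si 281 156 [ 524. -168.   57.] [134 133 134]
si 259 180 [543. -24.  28.] [231 109  33]
si 221 224 [530. 269.  29.] [ 33 152 144]
si 266 235 [432. 262.  17.] [188 116 108]
si 280 207 [457.  70.  -0.] [114  98  76]
```

Request:
move_arm:
  deltas:
    - [0.03, 0.034, 0, 0, 0, 0, 0.085]
    - [0.03, 0.034, 0, 0, 0, 0, 0.085]
    - [0.03, 0.034, 0, 0, 0, 0, 0.085]
    - [0.03, 0.034, 0, 0, 0, 0, 0.085]
    - [0.03, 0.034, 0, 0, 0, 0, 0.085]
    - [0.03, 0.034, 0, 0, 0, 0, 0.085]
    - [0.03, 0.034, 0, 0, 0, 0, 0.085]
    - [0.03, 0.034, 0, 0, 0, 0, 0.085]

```text
clock: 0.9
position: [407.7, -302.7, 249.8]
ee_rot: [[0.961, 0.278, -0.0], [0.278, -0.961, 0.0], [-0.0, -0.0, -1.0]]
force: [-0.2, -1.3, 0.4]
finger_gap: 85.1
gripper_force: 0.0
```

Request:
move_arm:
  deltas:
    - [0.03, 0.034, 0, 0, 0, 0, 0.085]
    - [0.03, 0.034, 0, 0, 0, 0, 0.085]
    - [0.03, 0.034, 0, 0, 0, 0, 0.085]
    - [0, 0.02, 0, 0, 0, 0, 0.085]
    - [0, 0, 0, 0, 0, 0, 0.085]

```text
clock: 1.4
position: [497.3, -179.8, 249.7]
ee_rot: [[0.96, 0.282, -0.001], [0.282, -0.96, 0.001], [-0.0, -0.001, -1.0]]
force: [-1.1, -0.8, 0.3]
finger_gap: 85.0
gripper_force: 0.0
```

```bash
python3 - <<'E'
from h import *
s=sensors.sense();print(s["clock"],s["position"],s["ee_rot"].round(3).tolist())
c,p,d=snap("wrist","w1");print(c["world_from_camera"].round(3).tolist(),c["mtx"].round(1).tolist())
E
```

```text
1.4 [ 497.2802453  -179.76848823  249.70076121] [[0.96, 0.282, -0.001], [0.282, -0.96, 0.001], [-0.0, -0.001, -1.0]]
[[0.283, 0.913, 0.293, 573.634], [-0.959, 0.269, 0.086, -156.891], [-0.0, -0.306, 0.952, 374.006], [0.0, 0.0, 0.0, 1.0]] [[288.4, 0.0, 259.4], [0.0, 288.4, 190.2], [0.0, 0.0, 1.0]]
```

View pics/w1.png

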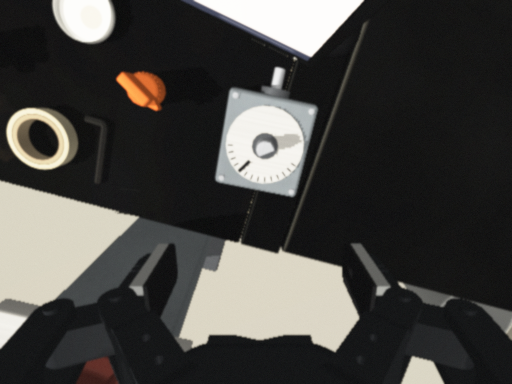

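Drive in view: dial at about (265,145), output shaft at (278,75) as its back, black rib at (245,165). I'll zoom for the shaft's flat.

```bash
python3 - <<'E'
from h import *
c,p,d=load("w1")
im=cv2.cvtColor(p,cv2.COLOR_RGB2BGR)[80:205,205:330]
cv2.imwrite("pics/w1z.png",cv2.resize(im,None,fx=4.8,fy=4.8,interpolation=cv2.INTER_CUBIC))
# ticks/dial: bright dial mask with holes filled
m=((p.min(2)>190)).astype(np.uint8); 
cs,_=cv2.findContours(m[100:190,215:320],cv2.RETR_EXTERNAL,cv2.CHAIN_APPROX_NONE)
k=max(cs,key=cv2.contourArea);e=cv2.fitEllipse(cv2.convexHull(k));print("dial",e[0][0]+215,e[0][1]+100,e[1])
print("dial z",pt(c,240,130,d[130,240]),"shaft",[pt(c,u,v,d[v,u]).round(1).tolist() for u,v in((265,146),(262,146),(268,146))])
print(onz(c,e[0][0]+215,e[0][1]+100,46))
Z=np.array([[pt(c,u,v,d[v,u]) for u in range(245,290)] for v in range(125,165)])
top=Z[...,2]>65;print(top.sum(),Z[top].mean(0),Z[top].min(0),Z[top].max(0))
for row in Z[...,2]: print(''.join('#' if z>68 else '+' if z>48.5 else '.' for z in row))
E
```

```text
dial 263.9840202331543 144.1061782836914 (78.11170959472656, 78.50054168701172)
dial z [ 534.70243555 -145.93257698   49.23447769] shaft [[529.1, -176.1, 73.4], [528.3, -173.1, 74.0], [530.1, -179.0, 74.2]]
[ 526.79307969 -176.11663385   46.        ]
242 [ 528.8232013  -174.8857271    81.66851007] [ 516.60535607 -186.14899533   65.11114137] [ 573.63354155 -156.89062203  374.0057783 ]
+..++....++++...++++.+.+..++++..+.++++++.++..
.#.++.+...+.++++.++++++...+....++.+..++.....+
..+.+.++..++.+.......+++.+......++..+.+++...+
++.#+.+.+..++.+.++++.++..++..+...+++.+.+.+.++
.+.+.++++++++++++..+.+..+...++++..++.+.+++++.
+++....++++++++......++.+..+++++++...#+..++..
.+..++...+++.++..+..+.+++.+++.+........++.++.
+.++++++.+++..+++.+.+++++++++.+....++++.+.+++
++.+.+....+.+.+++++++++++...+...++.......+++.
.+++.++....+..+++++++++++++++.+.++..+++..+++.
+.+.+++++.++.++++++++++++++.++.++++.+.+++++.+
.+.++.+.+.+++++++++++++++++++++.++..+..+++++.
+..+...+..+++++++++++++++++++++++.++.++.+++..
.+..+++..++++++++++++++++++++++..++++..+++++.
++++.++.+++++++++++++++++++++++.+++.....++++.
++.+....+++++++++######
[... 426 characters left out ...]
....++..+.
..+..++++++##################+++.+...++..+.++
.+.++++.+++#################++++.+++++++...++
.+++..+++++##############++++++++++.+++..++..
++.++.+..++############++++++++..++.++...++++
+..+....++++########++++++++++..+...++#+..++.
++.++.+...++#####+++++++++++++++..++.+.++.+++
+.+.+.+++++++##+++++++++++++..+...++.+.++..++
..+.+++#++..+++++++++++++++.+.++++....+..++.+
+..+..+++.+....++++++++++.++.++.+++++..++++++
....+.+.+.+.+.+.+++++...++.+++..++.+..+++..++
+..+.+..+.++++.+.+.++++..+.+++.....+...+++.+.
.++++....+.+....+.+..+.+..+..++++++++.++..++.
++++++.++++...+..++.+.+..+...++.++++++....+.+
+++++.++..++..+.+.++++..++...++.+.+..++..+++.
++++++.+.+..+..+.+.+.++++..++.+++..++++.++.++
```

View pics/w1z.png

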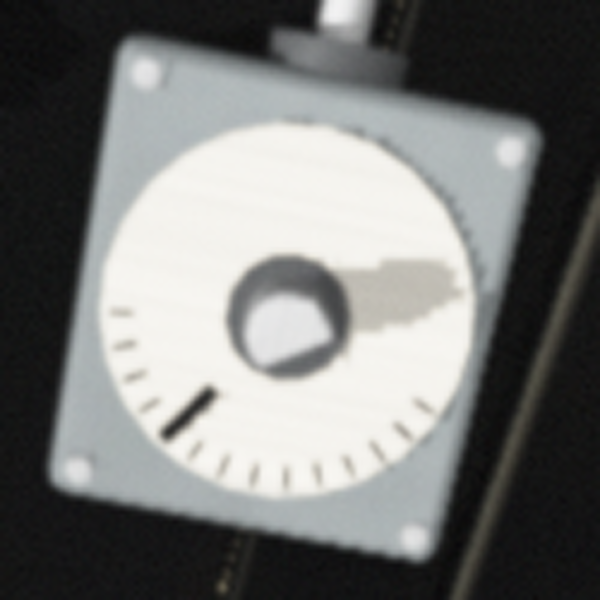

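Flat edge in the crop runs (262,370)–(335,335), facing lower right. The rib runs (168,437)–(213,390), and the dial centre is at about (288,308).

```bash
python3 - <<'E'
from h import *
c,p,d=load("w1")
f=lambda a,z:onz(c,205+a[0]/4.8,80+a[1]/4.8,z)[:2]
A,B=f((262,370),73),f((335,335),73); R0,R1=f((168,437),47),f((213,390),47)
sc=[f(a,45) for a in((146,72),(510,152),(76,470),(414,538))]
m=cv2.inRange(cv2.cvtColor(p,cv2.COLOR_RGB2GRAY)[120:170,240:290],205,256)
C0=np.mean(sc,0);C1=onz(c,263.98,144.1,46)[:2]
# collar: dark ring centre crop (288,317) z51
C2=f((288,317),51)
ax=((sc[0]+sc[1])-(sc[2]+sc[3]));ang=lambda v:np.arctan2(v[1],v[0])
print("centre screws",C0,"dial",C1,"collar",C2,"screw spacing",np.linalg.norm(sc[0]-sc[1]),np.linalg.norm(sc[0]-sc[2]))
print("drive x yaw",ang(ax),"rib dir",ang((R0+R1)/2-C0),ang(R0-R1),"radius",np.linalg.norm((R0+R1)/2-C0), "expected",ang(-ax)-0.6)
t=B-A;n=np.array([t[1],-t[0]]);n/=np.linalg.norm(n)
print("flat normal",ang(n),"dist",(A-C0)@n,(A-C1)@n,"len",np.linalg.norm(t), sensors.sense()["q"])
E
```

```text
centre screws [ 524.78774507 -177.48075051] dial [ 526.79850645 -176.11023593] collar [ 525.75232981 -177.53951608] screw spacing 84.93228132288102 95.13215218950032
drive x yaw 0.08294435219034751 rib dir 2.644214828615114 2.6676472529194126 radius 32.63726873511363 expected -3.6586483013994457
flat normal -2.4027901085385204 dist 4.009926960540843 6.419342335816763 len 17.73648503456959 [-5.97189235e-01 -1.11928647e-01 -1.18718765e-01  1.56447293e+00
 -1.99776719e-04  2.26019081e+00]
```

Request:
move_arm:
  deltas:
    - [0, 0.04, 0, 0, 0, 0, 0.085]
    - [0, 0.045, 0, 0, 0, 0, 0.085]
    - [0, 0.045, 0, 0, 0, 0, 0.085]
    - [0, 0.045, 0, 0, 0, 0, 0.085]
    - [0, 0.045, 0, 0, 0, 0, 0.085]
    - [-0.01, 0.045, 0, 0, 0, 0, 0.085]
    - [-0.01, 0.04, 0, 0, 0, 0, 0.085]
    - [-0.01, 0.03, 0, 0, 0, 0, 0.085]

```text
clock: 2.25
position: [466.5, 153.5, 249.9]
ee_rot: [[0.961, 0.278, 0.0], [0.278, -0.961, -0.0], [0.0, 0.0, -1.0]]
force: [0.6, 0.5, -0.3]
finger_gap: 85.0
gripper_force: 0.0
```

Request:
move_arm:
  deltas:
    - [0, 0, 0, 0, 0, 0, 0.085]
    - [0, 0, 0, 0, 0, 0, 0.085]

```text
clock: 2.45
position: [467.1, 152.1, 249.9]
ee_rot: [[0.96, 0.278, 0.0], [0.278, -0.96, -0.001], [0.0, 0.001, -1.0]]
force: [0.2, -0.0, -0.2]
finger_gap: 85.3
gripper_force: 0.0
```

```bash
python3 - <<'E'
from h import *
s=sensors.sense();print(s["clock"],s["position"],s["q"])
c,p,d=snap("wrist","w2")
E
```

```text
2.45 [467.08193478 152.08131025 249.94892377] [ 4.81040629e-02 -2.28813356e-01 -2.23117223e-01  1.57629456e+00
 -5.42826305e-04  2.90766769e+00]
```

View pics/w2.png

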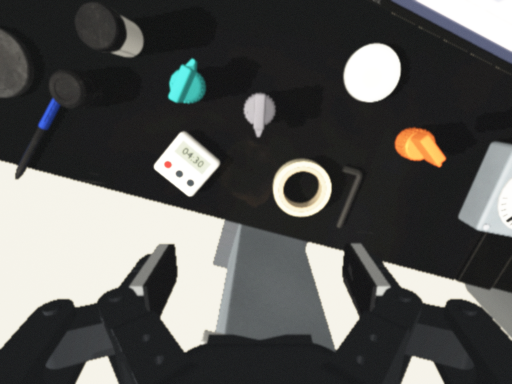

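Grey knob at (259,108) with its pointer towards the lower edge at (259,135). I'll flip the grasp by half a turn to gain last-joint margin, but first take the position.

```bash
python3 - <<'E'
from h import *
c,p,d=load("w2")
print(onz(c,259,108,30),onz(c,259,135,35))
E
```

```text
[532.62759968 171.64875154  30.        ] [503.73740444 163.25550202  35.        ]
```

Request:
move_arm:
  deltas:
    - [0, 0, 0, 0, 0, 8.57, 0.085]
    - [0, 0, 0, 0, 0, 8.57, 0.085]
    - [0, 0, 0, 0, 0, 8.57, 0.085]
    - [0, 0, 0, 0, 0, 8.57, 0.085]
    - [0, 0, 0, 0, 0, 8.57, 0.085]
    - [0, 0, 0, 0, 0, 8.57, 0.085]
    - [0, 0, 0, 0, 0, 8.57, 0.085]

```text
clock: 3.2
position: [467.5, 150.9, 249.9]
ee_rot: [[0.236, 0.972, 0.0], [0.972, -0.236, -0.0], [-0.0, 0.0, -1.0]]
force: [-0.4, 0.1, -0.2]
finger_gap: 84.9
gripper_force: 0.0
```

Request:
move_arm:
  deltas:
    - [0, 0, 0, 0, 0, 8.57, 0.085]
    - [0, 0, 0, 0, 0, 8.57, 0.085]
    - [0, 0, 0, 0, 0, 8.57, 0.085]
    - [0, 0, 0, 0, 0, 8.57, 0.085]
    - [0, 0, 0, 0, 0, 8.57, 0.085]
    - [0, 0, 0, 0, 0, 8.57, 0.085]
    - [0, 0, 0, 0, 0, 8.57, 0.085]

```text
clock: 3.9
position: [467.5, 150.9, 249.9]
ee_rot: [[-0.723, 0.691, -0.0], [0.691, 0.723, -0.0], [-0.0, -0.0, -1.0]]
force: [-0.2, 0.1, -0.6]
finger_gap: 85.0
gripper_force: 0.0
```

Request:
move_arm:
  deltas:
    - [0, 0, 0, 0, 0, 8.57, 0.085]
    - [0, 0, 0, 0, 0, 8.57, 0.085]
    - [0, 0, 0, 0, 0, 8.57, 0.085]
    - [0, 0, 0, 0, 0, 8.57, 0.085]
    - [0, 0, 0, 0, 0, 8.57, 0.085]
    - [0, 0, 0, 0, 0, 8.57, 0.085]
    - [0, 0, 0, 0, 0, 8.57, 0.085]

```text
clock: 4.6
position: [467.5, 150.9, 249.8]
ee_rot: [[-0.96, -0.281, -0.0], [-0.281, 0.96, -0.0], [0.0, -0.0, -1.0]]
force: [0.5, -0.3, 0.4]
finger_gap: 85.3
gripper_force: 0.0
```

Request:
move_arm:
  deltas:
    - [0.03, 0.01, -0.02, 0, 0, 0, 0.085]
    - [0.03, 0.01, -0.02, 0, 0, 0, 0.085]
    - [0, 0, -0.02, 0, 0, 0, 0.085]
    - [0, 0, 0, 0, 0, 0, 0.085]
    - [0, 0, 0, 0, 0, 0, 0.085]

```text
clock: 5.1
position: [526.9, 171.4, 190.3]
ee_rot: [[-0.961, -0.276, -0.001], [-0.276, 0.961, -0.0], [0.001, 0.0, -1.0]]
force: [0.2, 1.2, -0.4]
finger_gap: 85.0
gripper_force: 0.0
```

```bash
python3 - <<'E'
from h import *
s=sensors.sense();print(s["clock"],s["position"],s["q"])
c,p,d=snap("wrist","w3")
im=cv2.cvtColor(p,cv2.COLOR_RGB2BGR)[130:280,160:360]
cv2.imwrite("pics/w3z.png",cv2.resize(im,None,fx=4,fy=4,interpolation=cv2.INTER_CUBIC))
E
```

```text
5.1 [526.89882701 171.37307126 190.29676413] [ 7.83931730e-02 -3.86763033e-02 -1.56544371e-01  1.45359781e+00
 -5.69988422e-05 -2.01154955e-01]
```

View pics/w3z.png

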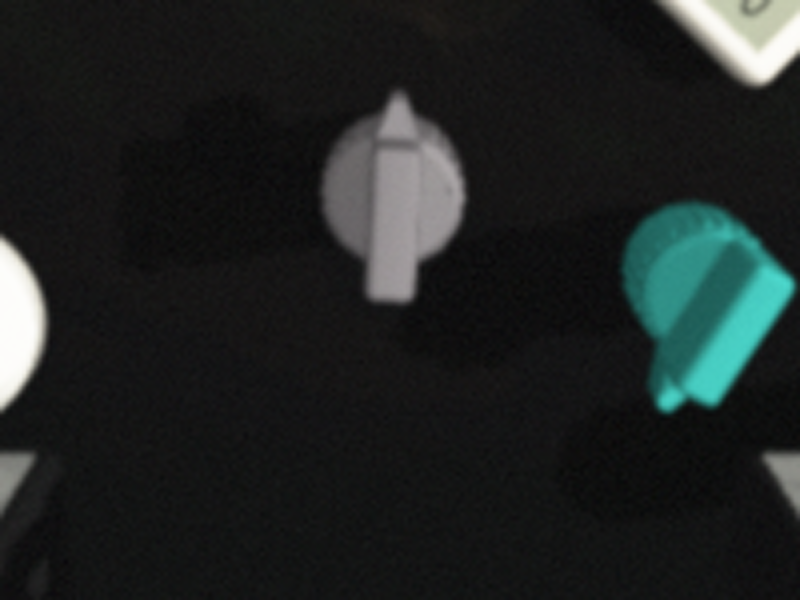

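Bar top runs from (398,148) to (391,300), the nose tip is at (399,92), and the skirt is centred near (394,187). All are in the 4x crop with offset (160,130).

```bash
python3 - <<'E'
from h import *
c,p,d=load("w3");S=load("scene")
uv=lambda a:(160+a[0]/4,130+a[1]/4)
f=lambda a,z:onz(c,*uv(a),z)[:2]
F,Rr,T=f((398,147),55),f((391,300),55),f((399,92),35)
x=Rr-F;print("len",np.linalg.norm(x),"yaw",np.arctan2(x[1],x[0]));x/=np.linalg.norm(x)
print("axis from bar",F+20*x,Rr-18*x,"from tip",T+29*x,"skirt",f((394,187),29))
# depth of bar top
print([pt(c,*uv(a),float(np.median(d[int(uv(a)[1])-2:int(uv(a)[1])+3,int(uv(a)[0])-2:int(uv(a)[0])+3]))).round(1).tolist() for a in((396,190),(394,230),(392,270))])
# two-view height check: bar rear/front seen in the scene camera
m=(abs(S[1].astype(int)-[120,117,119]).max(2)<40).astype(np.uint8);m[:, :225]=0;m[:,252:]=0;m[:192]=0;m[228:]=0
v,u=np.nonzero(m);i=v.argmin();o2,d2=ray(S[0],u[v<=v.min()+1].mean(),v.min());
o1,d1=ray(c,*uv((396,225)));s=np.linalg.lstsq(np.c_[d1,-d2],o2-o1,rcond=None)[0];print("tri top",o1+d1*s[0],o2+d2*s[1])
E
```

```text
len 37.68726103189011 yaw 0.23613867670136945
axis from bar [530.57488958 172.11758472] [530.27082956 172.04441937] from tip [530.52399477 171.93245261] skirt [527.33796423 171.03781097]
[[521.0, 169.8, 55.3], [530.5, 172.0, 55.4], [540.1, 174.3, 55.9]]
tri top [524.48087195 170.8358226   71.41602472] [534.13212092 177.02816209  74.77322989]
```

Request:
move_arm:
  deltas:
    - [0.003, 0.001, -0.02, 0, 0, -2.5, 0.04]
    - [0, 0, -0.03, 0, 0, 0, 0.04]
    - [0, 0, -0.03, 0, 0, 0, 0.04]
    - [0, 0, -0.02, 0, 0, 0, 0.04]
    - [0, 0, 0, 0, 0, 0, 0.04]
    - [0, 0, 0, 0, 0, 0, 0.04]

```text
clock: 5.75
position: [530.5, 173.4, 91.9]
ee_rot: [[-0.972, -0.235, 0.002], [-0.235, 0.972, 0.0], [-0.002, -0.0, -1.0]]
force: [-0.3, -0.4, 0.7]
finger_gap: 39.8
gripper_force: 0.0
```

Request:
move_arm:
  deltas:
    - [0, -0.001, -0.02, 0, 0, 0, 0.04]
    - [0, 0, -0.02, 0, 0, 0, 0.04]
    - [0, 0, 0, 0, 0, 0, 0.04]
    - [0, 0, 0, 0, 0, 0, 0.005]
    - [0, 0, 0, 0, 0, 0, 0.005]
    - [0, 0, 0, 0, 0, 0, 0.005]
    - [0, 0, 0, 0, 0, 0, 0.005]
    - [0, 0, 0, 0, 0, 0, 0.005]
  force: 50

```text
clock: 6.55
position: [531.3, 172.7, 52.1]
ee_rot: [[-0.972, -0.235, 0.003], [-0.235, 0.972, 0.0], [-0.003, -0.001, -1.0]]
force: [0.5, -0.0, 7.8]
finger_gap: 10.8
gripper_force: 52.8
```

Request:
move_arm:
  deltas:
    - [0, 0, 0, 0, 0, 0, 0.005]
    - [0, 0, 0, 0, 0, 0, 0.005]

```text
clock: 6.75
position: [531.3, 172.7, 52.1]
ee_rot: [[-0.972, -0.235, 0.003], [-0.235, 0.972, 0.0], [-0.003, -0.001, -1.0]]
force: [0.8, -0.3, 7.7]
finger_gap: 10.8
gripper_force: 52.8
```

Request:
move_arm:
  deltas:
    - [0, 0, 0.03, 0, 0, 0, 0.005]
    - [0, 0, 0.04, 0, 0, 0, 0.005]
    - [0, 0, 0.04, 0, 0, 0, 0.005]
    - [0, -0.03, 0.03, 0, 0, 0, 0.005]
    - [-0.001, -0.04, 0.01, 0, 0, 0, 0.005]
    - [-0.001, -0.04, 0, 0, 0, 5, 0.005]
    - [-0.001, -0.04, 0, 0, 0, 5, 0.005]
    - [-0.001, -0.04, 0, 0, 0, 5, 0.005]

```text
clock: 7.55
position: [525.7, -18.8, 200.9]
ee_rot: [[-0.876, -0.482, 0.001], [-0.482, 0.876, -0.0], [-0.001, -0.001, -1.0]]
force: [0.9, -0.9, -1.0]
finger_gap: 10.9
gripper_force: 51.6
```

Request:
move_arm:
  deltas:
    - [-0.001, -0.04, 0, 0, 0, 4, 0.005]
    - [0, -0.04, 0, 0, 0, 0, 0.005]
    - [0, -0.04, 0, 0, 0, 0, 0.005]
    - [0, -0.04, 0, 0, 0, 0, 0.005]
    - [0, 0, 0, 0, 0, 0, 0.005]
    - [0, 0, 0, 0, 0, 0, 0.005]

```text
clock: 8.15
position: [524.6, -178.0, 200.3]
ee_rot: [[-0.843, -0.537, -0.0], [-0.537, 0.843, 0.0], [-0.0, 0.0, -1.0]]
force: [0.4, 0.2, -1.5]
finger_gap: 10.7
gripper_force: 51.6
```

```bash
python3 - <<'E'
from h import *
s=sensors.sense();print(s["clock"],s["position"],s["q"],s["force"])
c,p,d=snap("wrist","w4")
im=cv2.cvtColor(p,cv2.COLOR_RGB2BGR)[130:280,160:360]
cv2.imwrite("pics/w4z.png",cv2.resize(im,None,fx=4,fy=4,interpolation=cv2.INTER_CUBIC))
E
```

```text
8.15 [ 524.64831145 -178.01163644  200.28817725] [-5.63391826e-01 -4.01745172e-02 -1.39911508e-01  1.47132896e+00
  3.24525377e-04 -1.13077725e+00] [ 0.35405516  0.17863794 -1.465971  ]
```

View pics/w4z.png

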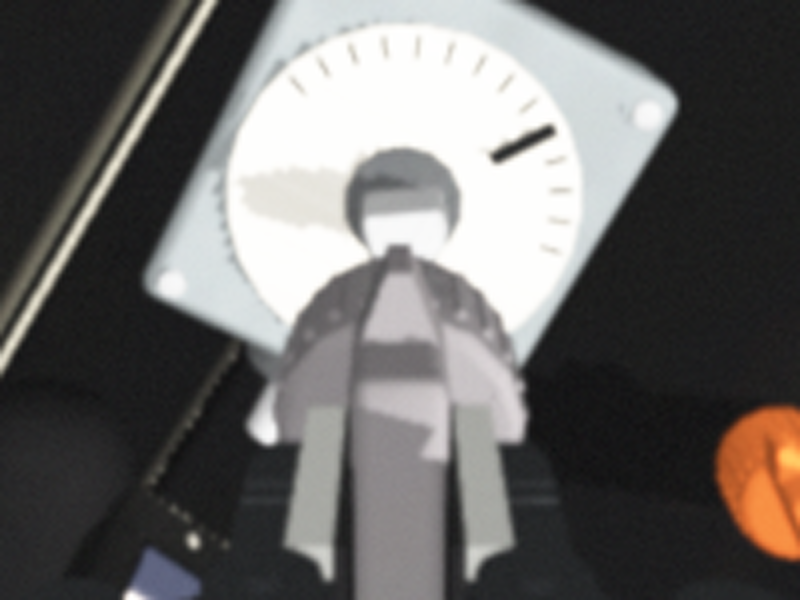

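Flat's top edge runs (362,213)–(447,207). The dial centre is about (405,199), with left edge 228 and right edge 582. The rib runs (492,159)–(555,129), and the held pointer tip is at (399,250).

```bash
python3 - <<'E'
from h import *
c,p,d=load("w4")
f=lambda a,z:onz(c,160+a[0]/4,130+a[1]/4,z)[:2]
ang=lambda v:np.arctan2(v[1],v[0])
g=p.min(2);m=(g>200).astype(np.uint8);m[:130]=0;m[210:]=0;m[:,:212]=0;m[:,308:]=0
cs,_=cv2.findContours(m,cv2.RETR_EXTERNAL,cv2.CHAIN_APPROX_NONE);k=max(cs,key=cv2.contourArea)
P=np.array([onz(c,u,v,46)[:2] for u,v in k[:,0]])
# robust circle fit
w=np.ones(len(P),bool)
for _ in range(15):
    s=np.linalg.lstsq(np.c_[2*P[w],np.ones(w.sum())],(P[w]**2).sum(1),rcond=None)[0];r0=np.sqrt(s[2]+s[:2]@s[:2]);e=np.abs(np.linalg.norm(P-s[:2],axis=1)-r0);w=e<max(.7,np.median(e))
C=s[:2];print("dial C",C,r0,w.sum())
K=f((403,203),51);print("collar approx",K)
A,B=f((362,213),73),f((447,207),73);t=B-A;n=np.array([-t[1],t[0]]);n/=np.linalg.norm(n)
print("flat dir",ang(n),ang(-n),"dist",(A-C)@n,(B-C)@n,np.linalg.norm(t),"mid",(A+B)/2-4.5*n,(A+B)/2+4.5*n)
R=[f(a,47) for a in((492,159),(555,129))];print("rib",ang(R[1]-R[0]),ang((R[0]+R[1])/2-C))
T=f((399,250),183);q=sensors.sense()["ee_rot"][:2,0];print("tool x dir",ang(q),"axis from tip",T-29*q)
E
```

```text
dial C [ 523.00981371 -177.78616031] 48.08041298196739 168
collar approx [ 525.06628524 -176.08029079]
flat dir -2.4994194154825515 0.6421732381072415 dist 1.9419570627319316 1.941957062731933 19.365393457776644 mid [ 524.63026273 -175.68177631] [ 517.42309858 -181.07221088]
rib 2.599308451623875 2.499888939840257
tool x dir -2.5727448931105177 axis from tip [ 523.5796894  -178.30256235]
```

Request:
move_arm:
  deltas:
    - [0.001, 0.0025, -0.02, 0, 0, -4, 0.005]
    - [0, 0, -0.03, 0, 0, 0, 0.005]
    - [0, 0, -0.018, 0, 0, 0, 0.005]
    - [0, 0, 0, 0, 0, 0, 0.005]
    - [0, 0, 0, 0, 0, 0, 0.005]
    - [0, 0, 0, 0, 0, 0, 0.005]

```text
clock: 8.8
position: [526.7, -174.7, 133.8]
ee_rot: [[-0.877, -0.48, 0.002], [-0.48, 0.877, -0.001], [-0.001, -0.002, -1.0]]
force: [1.1, -0.3, -0.8]
finger_gap: 10.9
gripper_force: 51.6
```

Request:
move_arm:
  deltas:
    - [0, 0, -0.002, 0, 0, 0, 0.005]
    - [0, 0, -0.002, 0, 0, 0, 0.005]
    - [0, 0, -0.002, 0, 0, 0, 0.005]
    - [0, 0, 0, 0, 0, 0, 0.005]

```text
clock: 9.2
position: [525.7, -174.8, 125.7]
ee_rot: [[-0.878, -0.479, -0.0], [-0.479, 0.878, 0.0], [0.0, 0.0, -1.0]]
force: [-0.1, 0.1, -0.9]
finger_gap: 11.1
gripper_force: 51.6
```

Request:
move_arm:
  deltas:
    - [0, -0.0007, 0, 0, 0, 0, 0.005]
    - [0, 0, -0.001, 0, 0, 0, 0.005]
    - [0, 0, -0.001, 0, 0, 0, 0.005]
    - [0, 0, -0.001, 0, 0, 0, 0.005]
    - [0, 0, 0, 0, 0, 0, 0.005]

```text
clock: 9.7
position: [525.8, -175.5, 122.8]
ee_rot: [[-0.878, -0.479, -0.0], [-0.479, 0.878, 0.0], [0.0, 0.0, -1.0]]
force: [-0.3, 0.9, -0.5]
finger_gap: 11.0
gripper_force: 51.6
```

Request:
move_arm:
  deltas:
    - [0, 0, -0.001, 0, 0, 0, 0.005]
    - [0, 0, -0.001, 0, 0, 0, 0.005]
    - [0, 0, 0, 0, 0, 0, 0.005]

```text
clock: 10.0
position: [525.8, -175.5, 120.8]
ee_rot: [[-0.878, -0.479, -0.0], [-0.479, 0.878, 0.0], [0.0, 0.0, -1.0]]
force: [-0.2, -0.8, -0.4]
finger_gap: 11.0
gripper_force: 51.6
```

Request:
move_arm:
  deltas:
    - [0, 0, -0.001, 0, 0, 0, 0.005]
    - [0, 0, -0.001, 0, 0, 0, 0.005]
    - [0, 0, -0.001, 0, 0, 0, 0.005]
    - [0, 0, 0, 0, 0, 0, 0.005]

```text
clock: 10.4
position: [525.8, -175.5, 117.8]
ee_rot: [[-0.878, -0.479, -0.0], [-0.479, 0.878, 0.0], [0.0, 0.0, -1.0]]
force: [-0.2, -0.2, -0.5]
finger_gap: 10.8
gripper_force: 51.6
```

Request:
move_arm:
  deltas:
    - [0, 0, -0.0005, 0, 0, 0, 0.005]
    - [0, 0, -0.0005, 0, 0, 0, 0.005]
    - [0, 0, 0, 0, 0, 0, 0.005]

```text
clock: 10.7
position: [525.9, -175.6, 117.0]
ee_rot: [[-0.878, -0.479, -0.0], [-0.479, 0.878, 0.0], [0.0, 0.0, -1.0]]
force: [0.0, 0.5, -0.5]
finger_gap: 10.8
gripper_force: 51.6
```

Request:
move_arm:
  deltas:
    - [0, 0, -0.0005, 0, 0, 0, 0.005]
    - [0, 0, -0.0005, 0, 0, 0, 0.005]
    - [0, 0, 0, 0, 0, 0, 0.005]

```text
clock: 11.0
position: [525.8, -175.6, 115.9]
ee_rot: [[-0.878, -0.479, -0.0], [-0.479, 0.878, 0.0], [0.0, 0.0, -1.0]]
force: [0.0, 0.1, -0.8]
finger_gap: 10.7
gripper_force: 51.6
```

Request:
move_arm:
  deltas:
    - [0, 0, -0.0005, 0, 0, 0, 0.005]
    - [0, 0, -0.0005, 0, 0, 0, 0.005]
    - [0, 0, 0, 0, 0, 0, 0.005]

```text
clock: 11.3
position: [525.7, -175.6, 115.0]
ee_rot: [[-0.878, -0.479, -0.0], [-0.479, 0.878, -0.0], [0.0, 0.0, -1.0]]
force: [-1.3, -0.3, -0.2]
finger_gap: 10.9
gripper_force: 51.8
```

Request:
move_arm:
  deltas:
    - [0, 0, -0.0005, 0, 0, 0, 0.005]
    - [0, 0, 0, 0, 0, 0, 0.005]

```text
clock: 11.5
position: [525.7, -175.6, 114.5]
ee_rot: [[-0.878, -0.479, -0.0], [-0.479, 0.878, -0.0], [0.0, 0.0, -1.0]]
force: [-1.5, -0.6, 0.0]
finger_gap: 10.9
gripper_force: 51.8
```

Request:
move_arm:
  deltas:
    - [0, 0, -0.0005, 0, 0, 0, 0.005]
    - [0, 0, 0, 0, 0, 0, 0.005]

```text
clock: 11.7
position: [525.7, -175.6, 113.9]
ee_rot: [[-0.878, -0.479, -0.0], [-0.479, 0.878, 0.0], [0.0, 0.0, -1.0]]
force: [-2.0, -1.8, 0.0]
finger_gap: 10.6
gripper_force: 51.8
```

Request:
move_arm:
  deltas:
    - [-0.0004, -0.0003, 0, 0, 0, 1, 0.005]
    - [0, 0, 0, 0, 0, 1, 0.005]
    - [0, 0, 0, 0, 0, 0, 0.005]

```text
clock: 12.0
position: [525.6, -175.8, 114.0]
ee_rot: [[-0.86, -0.51, 0.0], [-0.51, 0.86, 0.0], [-0.0, 0.0, -1.0]]
force: [-0.1, 0.1, -2.1]
finger_gap: 10.7
gripper_force: 51.7
```

Request:
move_arm:
  deltas:
    - [0, 0, -0.0005, 0, 0, 1, 0.005]
    - [0, 0, -0.0005, 0, 0, 1, 0.005]
    - [0, 0, 0, 0, 0, 0, 0.005]

```text
clock: 12.3
position: [525.5, -175.8, 112.9]
ee_rot: [[-0.842, -0.54, -0.0], [-0.54, 0.842, 0.0], [-0.0, 0.0, -1.0]]
force: [0.3, -0.7, -1.4]
finger_gap: 11.3
gripper_force: 51.7
```

Request:
move_arm:
  deltas:
    - [0, 0, -0.0005, 0, 0, 1, 0.005]
    - [0, 0, -0.0005, 0, 0, 1, 0.005]
    - [0, 0, -0.0005, 0, 0, 1, 0.005]
    - [0, 0, 0, 0, 0, 0, 0.005]

```text
clock: 12.7
position: [525.4, -175.8, 111.4]
ee_rot: [[-0.812, -0.583, -0.0], [-0.583, 0.812, 0.0], [0.0, 0.0, -1.0]]
force: [-0.1, -0.2, -1.6]
finger_gap: 10.6
gripper_force: 51.7
```

Request:
move_arm:
  deltas:
    - [0, 0, -0.0007, 0, 0, 1, 0.005]
    - [0, 0, -0.0007, 0, 0, 1, 0.005]
    - [0, 0, 0, 0, 0, 0, 0.005]

```text
clock: 13.0
position: [525.4, -175.8, 110.0]
ee_rot: [[-0.792, -0.611, -0.0], [-0.611, 0.792, 0.0], [0.0, 0.0, -1.0]]
force: [0.3, 1.0, -1.6]
finger_gap: 10.8
gripper_force: 51.7
```

```bash
python3 - <<'E'
from h import *
s=sensors.sense();print(s["wrist_torque"],s["force"])
E
```

```text
[ 0.02282767 -0.00704216  0.00410961] [ 0.29045157  1.03517089 -1.58190073]
```

Request:
move_arm:
  deltas:
    - [0, 0, -0.001, 0, 0, 0, 0.005]
    - [0, 0, -0.001, 0, 0, 0, 0.005]
    - [0, 0, -0.001, 0, 0, 0, 0.005]
    - [0, 0, -0.001, 0, 0, 0, 0.005]
    - [0, 0, -0.001, 0, 0, 0, 0.005]
    - [0, 0, 0, 0, 0, 0, 0.005]

```text
clock: 13.6
position: [525.3, -175.8, 104.9]
ee_rot: [[-0.792, -0.61, -0.0], [-0.61, 0.792, 0.0], [0.0, 0.0, -1.0]]
force: [-0.1, -0.2, -0.9]
finger_gap: 11.0
gripper_force: 51.7
```

Request:
move_arm:
  deltas:
    - [0, 0, -0.001, 0, 0, 0, 0.005]
    - [0, 0, -0.001, 0, 0, 0, 0.005]
    - [0, 0, 0, 0, 0, 0, 0.005]

```text
clock: 13.9
position: [525.5, -175.9, 103.1]
ee_rot: [[-0.792, -0.61, 0.0], [-0.61, 0.792, 0.0], [-0.0, 0.0, -1.0]]
force: [-0.7, 0.4, -0.9]
finger_gap: 10.8
gripper_force: 51.7
```

Request:
move_arm:
  deltas:
    - [0, 0, -0.0007, 0, 0, 0, 0.005]
    - [0, 0, -0.0007, 0, 0, 0, 0.005]
    - [0, 0, 0, 0, 0, 0, 0.005]

```text
clock: 14.2
position: [525.7, -175.9, 103.0]
ee_rot: [[-0.792, -0.611, 0.001], [-0.611, 0.792, -0.0], [-0.0, -0.001, -1.0]]
force: [-3.6, 2.0, 9.6]
finger_gap: 10.8
gripper_force: 53.1
```

Request:
move_arm:
  deltas:
    - [0, 0, -0.0007, 0, 0, 0, 0.005]
    - [0, 0, 0, 0, 0, 0, 0.005]

```text
clock: 14.4
position: [525.7, -175.9, 103.0]
ee_rot: [[-0.792, -0.611, 0.001], [-0.611, 0.792, -0.001], [-0.0, -0.001, -1.0]]
force: [-6.2, 3.2, 14.9]
finger_gap: 11.1
gripper_force: 53.9
```

Request:
move_arm:
  deltas:
    - [0, 0, 0.0012, 0, 0, 0, 0.005]
    - [-0.0002, 0.0001, 0.0005, 0, 0, 0, 0.005]
    - [0, 0, 0, 0, 0, -4, 0.005]
    - [0, 0, 0, 0, 0, -4, 0.005]
    - [0, -0.0001, 0, 0, 0, -4, 0.005]
    - [0, -0.0001, 0, 0, 0, -4, 0.005]

```text
clock: 15.0
position: [525.2, -176.8, 103.0]
ee_rot: [[-0.931, -0.365, -0.0], [-0.365, 0.931, -0.002], [0.001, -0.001, -1.0]]
force: [-1.2, -2.4, 3.0]
finger_gap: 10.8
gripper_force: 52.2
```

Request:
move_arm:
  deltas:
    - [0, 0, 0, 0, 0, -4, 0.005]
    - [0, -0.0001, 0, 0, 0, -4, 0.005]
    - [0, -0.0001, 0, 0, 0, -4, 0.005]
    - [0, -0.0001, 0, 0, 0, -4, 0.005]
    - [0, -0.0001, 0, 0, 0, 0, 0.005]

```text
clock: 15.5
position: [525.3, -177.0, 103.0]
ee_rot: [[-0.995, -0.096, 0.0], [-0.096, 0.995, -0.001], [-0.0, -0.001, -1.0]]
force: [-2.1, -1.5, 3.9]
finger_gap: 10.7
gripper_force: 52.3
```

Request:
move_arm:
  deltas:
    - [-0.0001, 0, 0, 0, 0, -4, 0.005]
    - [0, -0.0001, 0, 0, 0, -4, 0.005]
    - [0, -0.0001, 0, 0, 0, -4, 0.005]
    - [0, -0.0001, 0, 0, 0, -4, 0.005]
    - [0, -0.0001, 0, 0, 0, -4, 0.005]
    - [0, 0, 0, 0, 0, -4, 0.005]
    - [0, 0, 0, 0, 0, -4, 0.005]
    - [0, 0, 0, 0, 0, -4, 0.005]

```text
clock: 16.3
position: [525.2, -177.4, 103.0]
ee_rot: [[-0.896, 0.445, 0.0], [0.445, 0.896, -0.001], [-0.001, -0.001, -1.0]]
force: [-0.7, -3.9, 4.3]
finger_gap: 10.7
gripper_force: 52.3
```

Request:
move_arm:
  deltas:
    - [0, 0, 0, 0, 0, 0, 0.005]
    - [0, 0, 0, 0, 0, 0, 0.005]

```text
clock: 16.5
position: [525.3, -177.3, 103.1]
ee_rot: [[-0.897, 0.442, 0.0], [0.442, 0.897, -0.001], [-0.001, -0.001, -1.0]]
force: [-2.6, -4.6, 4.8]
finger_gap: 10.7
gripper_force: 52.4
```

```bash
python3 - <<'E'
from h import *
s=sensors.sense();print(s["clock"],s["position"],s["q"],s["wrist_torque"],np.arctan2(*s["ee_rot"][[1,0],0]))
c,p,d=snap("wrist","w5")
im=cv2.cvtColor(p,cv2.COLOR_RGB2BGR)[130:280,160:360]
cv2.imwrite("pics/w5z.png",cv2.resize(im,None,fx=4,fy=4,interpolation=cv2.INTER_CUBIC))
E
```

```text
16.5 [ 525.26443808 -177.32316452  103.0534091 ] [-5.61114934e-01 -9.35143904e-03 -2.86822974e-01  1.29249106e+00
 -7.85727299e-04 -1.03384103e-01] [-1.01559544  0.58977215 -0.0383428 ] 2.6838618195812396
```

View pics/w5z.png

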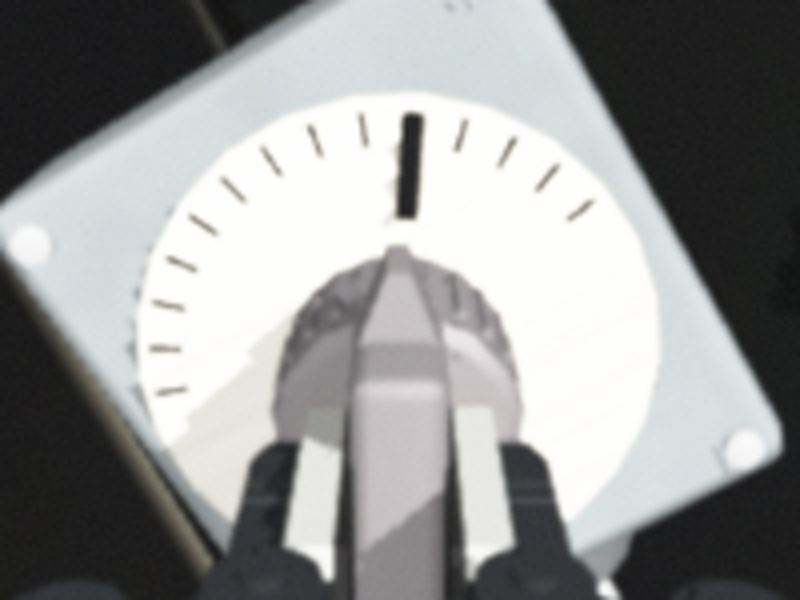

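Rib centreline runs (405,217)–(412,115), the pointer tip is at (398,247), and the bar's mid-line is near column 398.

```bash
python3 - <<'E'
from h import *
c,p,d=load("w5")
f=lambda a,z:onz(c,160+a[0]/4,130+a[1]/4,z)[:2]
ang=lambda v:np.arctan2(v[1],v[0])
a,b=f((405,217),48),f((412,115),48);T=f((398,248),86);B=f((400,385),106)
print("rib line",ang(b-a),"pointer",ang(T-B)); 
for C in((524.4,-177),(525.3,-177.3),(524.5,-176)): print(ang((a+b)/2-C),ang(T-C), np.linalg.norm((a+b)/2-C),np.linalg.norm(T-C))
n=(b-a)/np.linalg.norm(b-a);print("axis from tip",T-29*np.array([np.cos(2.684),np.sin(2.684)]))
E
```

```text
rib line 2.6213387671546804 pointer 2.7094003428657056
2.585133488961164 2.635485655385815 31.573915013858684 30.297344626099036
2.591922571480277 2.6410541896479747 32.49733637866255 31.23043614646375
2.61409840993587 2.66634926174522 31.14370854730232 29.914278976992158
axis from tip [ 523.91722052 -175.12447737]
```

Request:
move_arm:
  deltas:
    - [-0.0002, -0.0004, 0.0003, 0, 0, -1.7, 0.005]
    - [-0.0002, -0.0004, 0.0003, 0, 0, -1.6, 0.005]
    - [0, 0, 0, 0, 0, 0, 0.005]
    - [0, 0, 0, 0, 0, 0, 0.005]

```text
clock: 16.95
position: [525.0, -177.4, 103.1]
ee_rot: [[-0.869, 0.495, 0.001], [0.495, 0.869, 0.0], [-0.0, 0.001, -1.0]]
force: [3.6, -2.8, -2.4]
finger_gap: 11.2
gripper_force: 51.5
```

```bash
python3 - <<'E'
from h import *
s=sensors.sense();print(s["clock"],s["position"],s["force"],s["wrist_torque"],np.arctan2(*s["ee_rot"][[1,0],0]))
E
```

```text
16.95 [ 525.00308712 -177.44552445  103.1059984 ] [ 3.55373407 -2.81918286 -2.43476162] [-0.74624672 -0.67990421  0.03321029] 2.6241821002426318
```

Request:
move_arm:
  deltas:
    - [0.0003, -0.0002, -0.0002, 0, 0, 0, 0.005]
    - [0, 0, 0, 0, 0, 0, 0.03]
    - [0, 0, 0, 0, 0, 0, 0.05]
    - [0, 0, 0, 0, 0, 0, 0.05]
    - [0, 0, 0, 0, 0, 0, 0.05]
    - [0, 0, 0, 0, 0, 0, 0.05]

```text
clock: 17.55
position: [525.0, -177.7, 103.1]
ee_rot: [[-0.869, 0.495, -0.0], [0.495, 0.869, 0.0], [0.0, 0.0, -1.0]]
force: [-0.2, -0.5, -0.3]
finger_gap: 49.8
gripper_force: 0.0
```

Request:
move_arm:
  deltas:
    - [0, 0, 0.01, 0, 0, 0, 0.05]
    - [0, 0, 0.03, 0, 0, 0, 0.05]
    - [0, 0, 0.04, 0, 0, 0, 0.05]
    - [0, 0, 0.04, 0, 0, 0, 0.05]
    - [0, 0, 0, 0, 0, 0, 0.05]
    - [0, 0, 0, 0, 0, 0, 0.05]

```text
clock: 18.15
position: [525.7, -178.2, 224.9]
ee_rot: [[-0.869, 0.495, 0.002], [0.495, 0.869, -0.001], [-0.003, -0.0, -1.0]]
force: [0.2, -0.2, -0.9]
finger_gap: 49.9
gripper_force: 0.0
```

```bash
python3 - <<'E'
from h import *
s=sensors.sense();print(s["clock"],s["position"],s["finger_gap"])
c,p,d=snap("wrist","w6")
im=cv2.cvtColor(p,cv2.COLOR_RGB2BGR)[130:280,160:360]
cv2.imwrite("pics/w6z.png",cv2.resize(im,None,fx=4,fy=4,interpolation=cv2.INTER_CUBIC))
E
```

```text
18.15 [ 525.71238871 -178.16408576  224.88940934] 49.904781577782884
```

View pics/w6z.png

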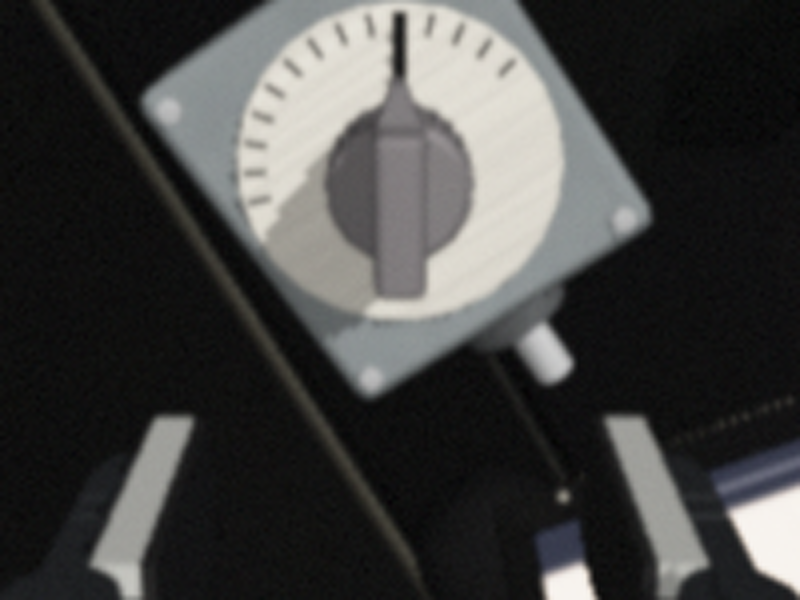

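The knob sits home, with its pointer (400,80) in line with the rib (399,12–75), and the gripper is clear. I'm handing in.

```bash
python3 - <<'E'
from h import *
c,p,d=load("w6");print("bar top",pt(c,260,182,float(np.median(d[178:187,258:263]))))
print(r.finish_job())
E
```

```text
bar top [ 520.76976945 -173.10927578  106.61107526]
the job is handed in; nothing more can be done
None
```

The grey knob is home on the collar, turned clockwise until its pointer lines up with the index rib, and released; I handed the job in with the arm clear, at about 18 s. One miss: once the knob was down, the push rose to about 15 N for a moment before I backed it off. The final wrist picture shows pointer and rib in line, and the bar top measures 106.6 mm against 106 mm expected.

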